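# Flick the rotary evaporator's lift catch free and lower the flask

### The arm

A 7-joint arm with a two-finger parallel gripper is mounted at the origin on the work surface. World frame = base frame: x ahead of the robot, y to its left, z up, the work surface at z = 0. Lengths are in m, angles in degrees, forces in N, time in s.
With the tool pointing down it reaches from about 0.425 to 0.875 m from the base axis. Payload 4.7 kg.
Tool frame: the origin (TCP) lies on the centre line of the jaws, within the pads' length; the fingertips stand 14 mm ahead of it and the grasp point (between the pads) lies 5 mm behind it; z points along the fingers, y is the line along which they close (so a half turn about z gives the same grasp; the last joint's range is limited). The gripper opens to 87 mm and grips with 3 to 60 N. Pads are 19 mm wide; open, the fingers measure 117 mm over their backs; the gripper's body (75 mm by 190 mm) begins 51 mm behind the grasp point.
Start: joints at [75.292, 18.392, -4.016, 83.108, 1.295, 78.541, -3.26], TCP at [0.174, -0.626, 0.237] pointing down, gripper open.
Joint ranges: [-163.93, 163.93], [-17.29, 119.83], [-79.2, 71.16], [3.27, 140.29], [-89.18, 269.18], [5.43, 117.66], [-154.24, 154.24]. Speed limits (degrees/s): [147.25, 147.25, 180, 180, 180, 180, 180].

### API

Orientations are given as [roll, pitch, yaw] about the fixed x, y, z axes, in that order (R = Rz(yaw) Ry(pitch) Rx(roll)).
In Python, from cell import env gives the robot as it stands.
- The arm moves only by the tool jog_arm, never from a script. Its argument "motion" is a list that holds one entry, the list of rows, each a list of 7 numbers: the shift along the tool's x, y, z in units of 0.1 m (1.0 is 0.1 m), then the turn, a rotation vector about the tool's x, y, z in units of 180 degrees (1.0 is 180 degrees), then the closure, from 0 (fully open) to 1 (shut). A call has 1 to 5 rows; each row is the pose to reach, as a shift and turn from the pose commanded when the call began, along the tool's axes at that moment, turning the shorter way round; what a row does not reach only later rows make up. A row lasts 1/10 s, in which the tool goes at most 50 mm and 8.59 degrees, less where a joint would pass 70% of its speed; a pose out of reach is approached as far as the arm can. A call with a number of a shift or a turn outside -1 to 1 is refused whole. A call with a gripper value outside its range is refused whole. The fingers move at their own pace and stop on an object; "grip_force" is the grip in N (left out, the last holds). Time passes only in rows, so rows that repeat a pose let the fingers close. It gives the time, the measured TCP pose, the force, the opening and the grip force at its end, in the units of the state.
- env.get_obs(): the state, without advancing time (a new reading comes with each control period).
- env.read_camera(name): name is "scene" or "top" or "wrist"; returns (picture, depth): 384x512x3 uint8, red, green, blue; 384x512 float32, m along the optical axis (not along the pixel's ray), 0 where there is no reading.
- env.camera_info(name): a dict with "camera_matrix" (3x3 intrinsics, pixels), "origin" and "orientation" of the camera in the world; the wrist camera has in their place "mount" (4x4, takes a point from camera to tool coordinates, whose origin is the TCP and whose axes are the flange's). Camera axes: x right, y down, z forward; pixel columns grow to the right and rows downward; lengths in m; the calibration is good to about 2 mm. A picture is of the moment at which its call begins: read the wrist's pose just before it. camera_info takes no time and is no camera call.
- env.sign_off(): hands the job in; it is judged then, once.
The state is a dict: "time_s": time; "qpos": joint angles; "joint_velocities": joint speeds; "effort": joint torques, N m; "tool_pos": TCP position; "tool_rot": TCP orientation; "force": force on the tool from outside, world axes, zero at the start; "wrist_torque": the same for the moment, N m; "grip_width": finger opening in m; "grasp_force": force on a finger pad.
Only numpy, scipy, OpenCV 4.12 (cv2) and the standard library are available. Lean on these libraries where they do the work, as an engineer would, in place of code of your own. Each camera call takes 0.05 s, during which the arm holds its last target. There are 200 camera calls.

### The job

Lower the rotary evaporator's flask into its bath, which is still dry. The head hangs on a ratchet: take the rod from the bench, flick its steel shaft up under the weighted tail of the catch so that the catch falls right back and stays off the rack, then ease the head down by its handle until it sits fully home on its stop. Lay the rod flat on the bench top again; keep the gripper off the catch, do not touch the glass flask, and do not disturb the beaker, the jar or the wash bottle.

Things in the scene. Friction and masses are not known exactly. Their poses are not given: they have to be found in the camera images.
- evaporator: Rotary evaporator, fixed to the bench. Origin on the bench top under its rack; x away from the robot, y left, z up (yaw up to 0.2 rad). White base plate 25 mm thick, x -100 to +140, y -350 to +80 mm. White column x -12 to +78, y -40 to +40, 457 mm tall. Steel rack on the column's left face, x -8 to +8, tips at y = 50 mm; teeth flat on top, 5 mm apart, 3 mm deep.
- bath (a point): Centre of the bath's rim: white round open bath 190 mm wide on the base plate, right of the column, rim 120 mm above the bench. In evaporator axes x = 20, y = -235 mm.
- head (a joint): Height of the head and its carriage over the lower stop, m: 0 fully home, top 0.13; starts at 0.06 to 0.105, its weight on the catch. Once freed it sinks by itself, damped (under 0.08 m/s), to 0.03 to 0.05, where its balance spring holds it; from there 4 to 14 N on the handle push it home and it stays. Head: white box, x -43 to +83, y -167 to -62, z 170 to 280 mm + joint.
- catch (a joint): Angle of the catch (ratchet pawl) about its spindle, rad: 0 to 0.1 is nose in the rack; it grows as the tail is lifted. The load bites: 4 to 11 N upwards at mid tail start it, then 1 to 3 N. At about 0.1 the nose is out and the head starts to sink. About 1.2 is top dead centre: beyond it its weight throws it back to its stop at 1.75, where it stays; below it drops into the rack again.
- catch_pivot (a point): Point on the axis of the catch's spindle (10 mm thick), in the mid-plane of the tail; rides with the head. The axis runs along the evaporator's x. In evaporator axes x = -34, y = 55, z = 180 mm + joint head.
- catch_weight (a point): Centre of the weight on the end of the catch's tail, a steel cylinder 24 mm thick, 26 mm long (along evaporator x), 66 mm from the pivot. The tail is a steel bar 12 mm wide (x), 10 mm thick, clear from 8 to 53 mm from the pivot. At joint 0 it points left (+y) and 30 degrees up; at 1.75 it leans 40 degrees past upright, to the right, in front of the column.
- catch_tail: The catch's tail with its weight (see catch_weight). Origin at catch_pivot, y along the tail to the weight.
- handle (a point): Middle of the black rubber grip, 22 mm thick, 100 mm long, level across the front of the carriage (along evaporator y), on a 16 mm steel bar that comes forward from the carriage's right side and ends at y = 83 mm, above and before the catch. Rides with the head: x = -130, y = 20, z = 245 mm + joint head in evaporator axes, 118 mm in front of the column.
- rod: The release rod, loose on the bench: grey plastic grip 110 x 22 x 22 mm, square, with a round steel shaft 8 mm thick, 130 mm long, out of its +x end. Origin mid-grip on the rod's axis (11 mm above the bench when lying), x along the shaft. 240 mm overall, 0.18 kg, balanced about 35 mm from the origin towards the shaft. Under the catch's load it turns in a loose hand: grip it hard.
- rod_tip (a point): Round end of the rod's shaft, 185 mm from the rod's origin.
- flask: Round glass flask, 92 mm, on its slanting neck on the right of the head, above the bath. Origin in the middle of the ball. It rides with the head.
- beaker: Empty glass beaker, 70 mm wide and 95 mm tall, to the left of the evaporator. Origin under its centre.
- jar: Amber glass jar with a black cap, 60 mm wide and 85 mm tall, on the right. Origin under its centre.
- wash_bottle: White plastic bottle, 60 mm wide and 160 mm tall, in front of the bath. Origin under its centre.

How it is judged:
By the outcome, as a careful person would: the job done as asked, in the order asked, and still so for the second after the job is handed in, with the robot touching nothing.
It also fails if it takes over 56 s, if anything falls off the work surface, if the arm or the gripper's body presses on something with over 40 N, if the wrist force passes 120 N, or if a joint passes its speed limit or range.

## Working session

There is one attempt and no reset: what is moved stays moved. The work goes in short steps, Python scripts to look and compute and a tool call to move; the robot and the scene stay as the last step left them, time stands still between calls to the robot, and variables do not carry over. Pictures are saved under pics/ and viewed, at most 10 in all, crops included, and the job is handed in when it is done.

Besides the shell and the picture viewer there is one more tool, called after "Request:" as name(argument=value, ...) on one line, values as JSON. jog_arm: Moves the arm, as the interface text tells. Shifts and turns lie within -1 to 1; 1 stands for 0.1 m of shift or 180 degrees of turn. Its arguments: {"type":"object","properties":{"motion":{"type":"array","items":{"type":"array","items":{"type":"array","items":{"type":"number"}}}},"grip_force":{"type":"number"}},"required":["motion"]}

```bash
ls; mkdir -p pics; python3 - <<'E'
from cell import env
import cv2,numpy as np
o=env.get_obs();print({k:np.round(v,3).tolist() for k,v in o.items()})
for n in ("scene","top"):
    p,d=env.read_camera(n);cv2.imwrite(f"pics/{n}0.png",p[:,:,::-1]);np.savez(f"{n}0.npz",p=p,d=d)
    print(n,env.camera_info(n))
print(env.camera_info("wrist"))
E
```

```text
pics
{'time_s': 0.0, 'qpos': [75.293, 18.439, -4.016, 83.175, 1.294, 78.541, -3.261], 'joint_velocities': [0.027, -0.061, 0.099, -0.05, 0.055, -0.107, -0.098], 'effort': [0.0, -49.129, -0.404, -31.253, -0.064, 0.044, 0.0], 'tool_pos': [0.174, -0.626, 0.235], 'tool_rot': [-179.89, 0.005, 15.516], 'force': [0.045, 1.084, -0.12], 'wrist_torque': [-0.023, 0.015, 0.025], 'grasp_force': 0.0, 'grip_width': 0.087}
scene {'camera_matrix': array([[468.83161797,   0.        , 257.47551901],
       [  0.        , 468.83161797, 188.96980925],
       [  0.        ,   0.        ,   1.        ]]), 'origin': array([ 1.28968506, -0.01775718,  1.25868736]), 'orientation': array([-144.61060308,    0.40820374,   83.82197442])}
top {'camera_matrix': array([[351.34710763,   0.        , 258.95758977],
       [  0.        , 351.34710763, 189.23836068],
       [  0.        ,   0.        ,   1.        ]]), 'origin': array([0.44330636, 0.05643   , 1.14898971]), 'orientation': array([-175.71334165,    1.95286426,  -90.49872823])}
{'camera_matrix': array([[309.02362155,   0.        , 256.49817832],
       [  0.        , 309.02362155, 192.27353914],
       [  0.        ,   0.        ,   1.        ]]), 'mount': array([[ 3.24549023e-04, -9.63616116e-01, -2.67289872e-01,
         7.36116518e-02],
       [ 9.99999461e-01,  5.76450990e-04, -8.63963213e-04,
         8.21621211e-04],
       [ 9.86608387e-04, -2.67289447e-01,  9.63615783e-01,
        -1.48401448e-01],
       [ 0.00000000e+00,  0.00000000e+00,  0.00000000e+00,
         1.00000000e+00]])}
```

View pics/scene0.png

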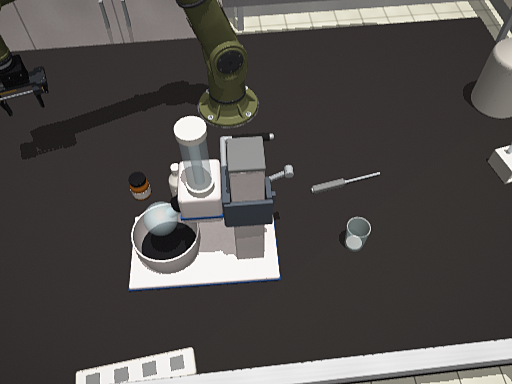

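View pics/top0.png

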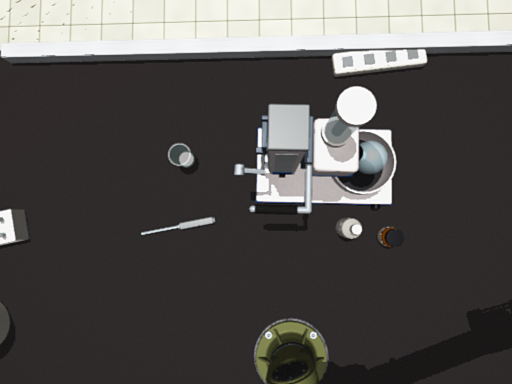

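```bash
cat > h.py <<'E'
import numpy as np,cv2
from scipy.spatial.transform import Rotation as R
from cell import env
def cam(n):
    c=env.camera_info(n);return c["camera_matrix"],R.from_euler("xyz",c["orientation"],degrees=True).as_matrix(),np.array(c["origin"])
def cloud(d,K,Rm,t):
    v,u=np.mgrid[0:d.shape[0],0:d.shape[1]]
    P=np.stack([(u-K[0,2])/K[0,0]*d,(v-K[1,2])/K[1,1]*d,d],-1)@Rm.T+t
    P[d<=0]=np.nan;return P
def proj(p,K,Rm,t):
    q=(np.asarray(p)-t)@Rm;return q[...,:2]/q[...,2:]*K[0,0]+K[:2,2]
def ray(uv,K,Rm,z,t):
    r=Rm@np.array([(uv[0]-K[0,2])/K[0,0],(uv[1]-K[1,2])/K[1,1],1]);return t+r*(z-t[2])/r[2]
E
python3 - <<'E'
from h import *
for n in("scene","top"):
    f=np.load(n+"0.npz");K,Rm,t=cam(n);P=cloud(f["d"],K,Rm,t);p=f["p"].astype(int)
    x,y,z=P[...,0],P[...,1],P[...,2]
    print(n,"bench z",np.nanmedian(z[np.abs(z)<.03]))
    def rect(m,name):
        m=m.astype(np.uint8);k,l,s,c=cv2.connectedComponentsWithStats(m);
        if k<2:print(name,"none");return
        i=1+np.argmax(s[1:,4]);q=P[l==i][:,:2].astype(np.float32);r=cv2.minAreaRect(q)
        print(name,s[i],np.round(r[0],4),np.round(r[1],4),round(r[2],2),"z",np.round(np.median(z[l==i]),4))
    near=(np.hypot(x,y)>.25)&(x<1)&(np.abs(y)<.6)
    rect((np.abs(z-.457)<.012)&near,"coltop")
    rect((np.abs(z-.025)<.006)&near&(p.sum(-1)>300),"plate")
    left=near&(y>.13)&(y<.5)&(x<.8)&(z<.15)
    b=left&(p.sum(-1)>200)
    k,l,s,c=cv2.connectedComponentsWithStats(b.astype(np.uint8))
    for i in range(1,k):
        if s[i,4]>15:print(s[i],np.nanmedian(P[l==i],0).round(4),np.nanmax(z[l==i]).round(3))
    # rod
    m=left&(x<.45)&(p.sum(-1)>150)&(z<.05)
    q=P[m];print("rod pts",len(q),np.round(cv2.minAreaRect(q[:,:2].astype(np.float32)),4) if 0 else [np.round(a,4) for a in cv2.minAreaRect(q[:,:2].astype(np.float32))],"zq",np.percentile(q[:,2],[5,50,95]).round(4))
    bp=cv2.boxPoints(cv2.minAreaRect(q[:,:2].astype(np.float32)));print(bp.round(4).tolist())
E
```

```text
scene bench z 0.0012116575428096077
coltop [ 226  136   40   37 1316] [0.6193 0.0213] [0.084  0.0964] 88.13 z 0.4575
plate [ 129  218  151   71 4723] [ 0.6192 -0.1136] [0.4296 0.211 ] 88.65 z 0.0256
[ 236    0   85   34 1723] [-1.5446  0.2987 -0.732 ] 0.008
[311 172  69  21 360] [0.4193 0.3227 0.019 ] 0.03
[345 216  26  36 676] [0.6295 0.3388 0.0619] 0.101
rod pts 15747 [array([-0.6099,  0.3151]), array([2.1196, 0.3698]), np.float64(0.0022)] zq [-0.7359  0.001   0.007 ]
[[-1.669700026512146, 0.4999000132083893], [-1.669600009918213, 0.13009999692440033], [0.4499000012874603, 0.13019999861717224], [0.4499000012874603, 0.5]]
top bench z 0.00024264483615288324
coltop [ 267  104   43   47 1928] [0.6203 0.021 ] [0.0837 0.0949] 87.5 z 0.4568
plate [ 256  163   49   40 1389] [0.5496 0.0263] [0.1544 0.1259] 89.07 z 0.025
[167 143  27  24 468] [0.6394 0.3459 0.0496] 0.099
[141 217  75  18 391] [0.4181 0.3239 0.0197] 0.028
rod pts 427 [array([0.4116, 0.3641]), array([0.0251, 0.2528]), np.float64(10.3072)] zq [-0.0012  0.019   0.0246]
[[0.3767000138759613, 0.4862000048160553], [0.4219000041484833, 0.23749999701976776], [0.4465999901294708, 0.24199999868869781], [0.40139999985694885, 0.49070000648498535]]
```

```bash
python3 - <<'E'
from h import *
V={n:(np.load(n+"0.npz"),)+cam(n) for n in("scene","top")}
# evaporator yaw from plate & column edges
for n in V:
    f,K,Rm,t=V[n];P=cloud(f["d"],K,Rm,t);x,y,z=P[...,0],P[...,1],P[...,2];p=f["p"].astype(int)
    m=(np.abs(z-.457)<.012)&(np.hypot(x-.62,y-.02)<.1);q=P[m]
    e=[]
    for a in (-.03,-.02,-.01,0,.01,.02,.03):
        pass
    # head top: flat box
    for yaw in (-1.7,):
        o=np.array([.5872,.0220]);c,s=np.cos(np.radians(yaw)),np.sin(np.radians(yaw))
        E=np.stack([(x-o[0])*c+(y-o[1])*s,-(x-o[0])*s+(y-o[1])*c,z],-1)
    def reg(b):return np.all([(E[...,i]>b[i][0])&(E[...,i]<b[i][1]) for i in range(3)],0)
    hd=E[reg([(-.04,.08),(-.165,-.065),(.3,.41)])];hh=np.histogram(hd[:,2],np.arange(.3,.41,.005));print(n,"head z",hh[0],)
    print("handle pts",np.percentile(E[reg([(-.16,-.1),(-.05,.1),(.25,.4)])],[2,50,98],axis=0).round(4).tolist())
    w=E[reg([(-.06,-.005),(.085,.14),(.2,.4)])];print("weight",len(w),np.percentile(w,[2,50,98],axis=0).round(4).tolist())
    pl=E[reg([(-.15,.2),(-.4,.12),(.018,.032)])];print("plate",np.percentile(pl,[.5,99.5],axis=0).round(4).tolist())
    ct=E[m];print("col",np.percentile(ct,[1,99],axis=0).round(4).tolist())
    # rod: split
    r=(x>.35)&(x<.47)&(y>.2)&(y<.52)&(p.sum(-1)>110)&(z<.04)
    l=cv2.connectedComponentsWithStats(r.astype(np.uint8));i=1+np.argmax(l[2][1:,4]);v,u=np.where(l[1]==i)
    X=np.array([ray((a,b),K,Rm,.011,t)[:2] for a,b in zip(u,v)])
    mu=X.mean(0);d=np.linalg.svd(X-mu)[2][0];d*=np.sign(d[1]);sx=(X-mu)@d;w=(X-mu)@[-d[1],d[0]]
    print("rod yaw",np.degrees(np.arctan2(d[1],d[0])),"ends",mu+d*sx.min(),mu+d*sx.max(),sx.max()-sx.min())
    bins=np.arange(sx.min(),sx.max()+.01,.01);print([(round(b-sx.min(),2),round(float(np.ptp(w[(sx>=b)&(sx<b+.01)])),3),round(float(np.mean(w[(sx>=b)&(sx<b+.01)])),4)) for b in bins[:-1] if ((sx>=b)&(sx<b+.01)).any()])
f,K,Rm,t=V["scene"];c=f["p"][110:240,190:400];
f,K,Rm,t=V["top"];c2=f["p"][100:240,130:340]
a=cv2.resize(c,(800,495),interpolation=2)
cv2.imwrite("pics/crop.png",a[:,:,::-1])
E
```

```text
scene head z [ 23  25  16  23  25  16  20  19  28  59 314 383  45  36  33  92  38  33
  33  33  30]
handle pts [[-0.1389, -0.0493, 0.3192], [-0.1289, 0.0309, 0.3305], [-0.112, 0.0788, 0.3353]]
weight 140 [[-0.0455, 0.0857, 0.2765], [-0.0309, 0.1076, 0.2937], [-0.0197, 0.1236, 0.3034]]
plate [[-0.0619, -0.3471, 0.0186], [0.1394, 0.0791, 0.0315]]
col [[-0.0123, -0.0904, 0.4472], [0.0794, 0.0412, 0.4645]]
rod yaw 89.93818087288633 ends [0.41822596 0.19777996] [0.41857101 0.5175859 ] 0.3198061262282834
[(np.float64(0.0), 0.122, -0.0005), (np.float64(0.01), 0.118, 0.0005), (np.float64(0.02), 0.121, -0.0003), (np.float64(0.03), 0.118, 0.0006), (np.float64(0.04), 0.118, 0.0019), (np.float64(0.05), 0.118, 0.0005), (np.float64(0.06), 0.118, 0.0002), (np.float64(0.07), 0.114, 0.0002), (np.float64(0.08), 0.118, 0.0003), (np.float64(0.09), 0.118, -0.001), (np.float64(0.1), 0.118, -0.0013), (np.float64(0.11), 0.122, -0.002), (np.float64(0.12), 0.119, 0.0006), (np.float64(0.13), 0.123, -0.0013), (np.float64(0.14), 0.115, 0.0004), (np.float64(0.15), 0.118, 0.001), (np.float64(0.16), 0.119, -0.0002)
[... 1450 characters left out ...]
float64(0.12), 0.113, -0.0002), (np.float64(0.13), 0.116, 0.0001), (np.float64(0.14), 0.116, 0.0004), (np.float64(0.15), 0.116, 0.0016), (np.float64(0.16), 0.116, 0.0042), (np.float64(0.17), 0.116, 0.0), (np.float64(0.18), 0.117, -0.002), (np.float64(0.19), 0.117, -0.0012), (np.float64(0.2), 0.117, -0.0003), (np.float64(0.21), 0.117, 0.0001), (np.float64(0.22), 0.117, 0.0001), (np.float64(0.23), 0.117, 0.0002), (np.float64(0.24), 0.117, -0.0004), (np.float64(0.25), 0.117, -0.0007), (np.float64(0.26), 0.117, -0.0007), (np.float64(0.27), 0.117, -0.0002), (np.float64(0.28), 0.117, -0.0005), (np.float64(0.29), 0.117, -0.0006), (np.float64(0.3), 0.117, -0.0007), (np.float64(0.31), 0.117, 0.0026)]
```

View pics/crop.png

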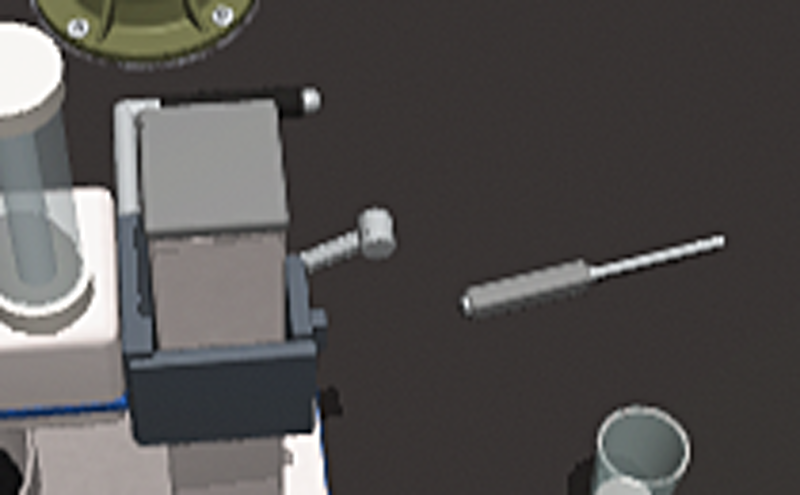

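```bash
python3 - <<'E'
from h import *
for n in("scene","top"):
    f=np.load(n+"0.npz");K,Rm,t=cam(n);p=f["p"].astype(int);d=f["d"];P=cloud(d,K,Rm,t);x,y,z=np.moveaxis(P,-1,0)
    r=(x>.35)&(x<.47)&(y>.2)&(y<.52)&(p.sum(-1)>210)&(z<.05)
    l=cv2.connectedComponentsWithStats(r.astype(np.uint8));i=1+np.argmax(l[2][1:,4]);v,u=np.where(l[1]==i)
    X=np.array([ray((a,b),K,Rm,.013,t)[:2] for a,b in zip(u,v)])
    mu=X.mean(0);dd=np.linalg.svd(X-mu)[2][0];dd*=np.sign(dd[1]);nrm=np.array([-dd[1],dd[0]])
    sx=(X-mu)@dd;w=(X-mu)@nrm;
    print(n,"rod yaw",np.degrees(np.arctan2(dd[1],dd[0])).round(2),"ends",(mu+dd*sx.min()).round(4),(mu+dd*sx.max()).round(4),np.ptp(sx))
    for b in np.arange(0,.25,.02):
        k=(sx-sx.min()>=b)&(sx-sx.min()<b+.02)
        if k.any():print(round(b,2),np.ptp(w[k]).round(4),((w[k].max()+w[k].min())/2).round(4),np.percentile(z[v,u][k],[50,90]).round(4))
    yaw=np.radians(-1.7);o=[.5872,.022];c,s=np.cos(yaw),np.sin(yaw)
    E=np.stack([(x-o[0])*c+(y-o[1])*s,-(x-o[0])*s+(y-o[1])*c,z],-1)
    m=(E[...,0]>-.2)&(E[...,0]<.2)&(E[...,1]>.042)&(E[...,1]<.085)&(z>.05)&(z<.45)
    q=E[m]
    for a in np.arange(-.15,.15,.02):
        k=(q[:,0]>=a)&(q[:,0]<a+.02)
        if k.sum()>3:print("car x",round(a,2),k.sum(),np.percentile(q[k],[3,97],axis=0)[:,1:].round(3).tolist())
E
```

```text
scene rod yaw 99.36 ends [0.4278 0.2408] [0.3885 0.4796] 0.24204025393685435
0.0 0.0282 -0.0017 [0.0201 0.0255]
0.02 0.0254 -0.0 [0.0222 0.0257]
0.04 0.0246 0.0009 [0.0228 0.0261]
0.06 0.0246 0.0011 [0.0222 0.0259]
0.08 0.0294 -0.0008 [0.0223 0.0256]
0.1 0.0238 0.0022 [0.0222 0.0249]
0.12 0.0115 -0.0017 [0.0137 0.0186]
0.14 0.0115 -0.0015 [0.0148 0.0191]
0.16 0.0115 -0.001 [0.013  0.0174]
0.18 0.0115 -0.0008 [0.0135 0.0182]
0.2 0.0116 -0.0003 [0.0151 0.0185]
0.22 0.0116 -0.0001 [0.0133 0.0193]
0.24 0.0039 0.001 [0.0137 0.0143]
car x -0.15 24 [[0.044, 0.327], [0.08, 0.333]]
car x -0.13 69 [[0.046, 0.316], [0.081, 0.335]]
car x -0.05 37 [[0.055, 0.261], [0.083, 0.278]]
car x -0.03 13 [[0.067, 0.263], [0.082, 0.279]]
car x 0.01 67 [[0.046, 0.246], [0.073, 0.338]]
car x 0.03 51 [[0.044, 0.297], [0.057, 0.34]]
car x 0.05 41 [[0.045, 0.333], [0.058, 0.339]]
car x 0.07 99 [[0.043, 0.245], [0.059, 0.338]]
car x 0.09 93 [[0.043, 0.242], [0.058, 0.334]]
top rod yaw 100.37 ends [0.434  0.2389] [0.39   0.4798] 0.24493781418270746
0.0 0.0209 0.0008 [0.0198 0.0237]
0.02 0.0228 -0.0 [0.0222 0.0245]
[... 156 characters left out ...]
0.0 [0.0126 0.0171]
0.14 0.0102 0.0002 [0.0131 0.0176]
0.16 0.0102 0.0003 [0.0148 0.0175]
0.18 0.0097 0.0001 [0.0142 0.0163]
0.2 0.0103 -0.0001 [0.0132 0.0175]
0.22 0.0102 0.0001 [0.0139 0.018 ]
0.24 0.007 -0.0001 [0.0133 0.0153]
car x -0.15 73 [[0.044, 0.323], [0.08, 0.333]]
car x -0.13 65 [[0.042, 0.324], [0.08, 0.333]]
car x -0.05 66 [[0.05, 0.257], [0.084, 0.279]]
car x -0.03 39 [[0.05, 0.256], [0.082, 0.276]]
car x -0.01 76 [[0.042, 0.145], [0.061, 0.296]]
car x 0.01 119 [[0.045, 0.249], [0.071, 0.337]]
car x 0.03 48 [[0.045, 0.333], [0.057, 0.338]]
car x 0.05 51 [[0.045, 0.333], [0.058, 0.337]]
car x 0.07 55 [[0.044, 0.319], [0.058, 0.337]]
car x 0.09 6 [[0.044, 0.332], [0.055, 0.336]]
```

Request:
jog_arm(motion=[[[0,0,-0.5,0,0,-0.23,0],[0,0,-1,0,0,-0.23,0],[0,0,-1,0,0,-0.23,0],[0,0,-1,0,0,-0.23,0],[0,0,-1,0,0,-0.23,0]]], grip_force=60)

```text
time_s: 0.6
tool_pos: [0.1738, -0.6263, 0.3365]
tool_rot: [-180.0, -0.0, 57.2]
force: [-0.6, 0.8, 0.4]
grip_width: 0.0872
grasp_force: 0.0
```

Request:
jog_arm(motion=[[[0,0,-0.5,0,0,-0.184,0],[0,0,-1,0,0,-0.184,0],[0,0,-1,0,0,-0.184,0],[0,0,-1,0,0,-0.184,0]]])

```text
time_s: 1.0
tool_pos: [0.1741, -0.6268, 0.4385]
tool_rot: [179.9, 0.2, 90.4]
force: [0.8, 0.4, -0.9]
grip_width: 0.0871
grasp_force: 0.0
```

Request:
jog_arm(motion=[[[0.4,0.3,0,0,0,0,0],[0.8,0.56,0,0,0,0,0],[1,0.7,0,0,0,0,0]]])

```text
time_s: 1.3
tool_pos: [0.247, -0.5227, 0.4368]
tool_rot: [179.9, -0.1, 90.3]
force: [0.6, 0.2, 1.1]
grip_width: 0.0871
grasp_force: 0.0
```

Request:
jog_arm(motion=[[[0.4,0.3,0,0,0,0,0],[0.8,0.56,0,0,0,0,0],[1,0.7,0,0,0,0,0]]])

```text
time_s: 1.6
tool_pos: [0.3167, -0.422, 0.4369]
tool_rot: [179.9, -0.0, 90.4]
force: [-0.0, -0.0, 0.1]
grip_width: 0.0869
grasp_force: 0.0
```

Request:
jog_arm(motion=[[[0.4,0.3,0,0,0,0,0],[0.8,0.56,0,0,0,0,0],[1,0.7,0,0,0,0,0]]])

```text
time_s: 1.9
tool_pos: [0.3862, -0.3216, 0.4367]
tool_rot: [180.0, -0.0, 90.4]
force: [-0.0, 0.9, -0.5]
grip_width: 0.0868
grasp_force: 0.0
```

Request:
jog_arm(motion=[[[0.4,0.3,0,0,0,0,0],[0.8,0.56,0,0,0,0,0],[1,0.7,0,0,0,0,0]]])

```text
time_s: 2.2
tool_pos: [0.4556, -0.2212, 0.4366]
tool_rot: [180.0, -0.1, 90.4]
force: [-0.1, 0.4, -0.4]
grip_width: 0.0872
grasp_force: 0.0
```

Request:
jog_arm(motion=[[[0.5,0,0,0,0,0,0],[1,0,0,0,0,0,0]]])

```text
time_s: 2.4
tool_pos: [0.4535, -0.1248, 0.4356]
tool_rot: [-179.9, -0.1, 90.0]
force: [0.8, 1.3, 1.0]
grip_width: 0.0871
grasp_force: 0.0
```

Request:
jog_arm(motion=[[[0.5,0,0,0,0,0,0],[1,0,0,0,0,0,0]]])

```text
time_s: 2.6
tool_pos: [0.453, -0.024, 0.4362]
tool_rot: [-180.0, 0.0, 90.0]
force: [0.4, 0.0, -0.4]
grip_width: 0.087
grasp_force: 0.0
```

Request:
jog_arm(motion=[[[0.5,0,0,0,0,0,0],[1,0,0,0,0,0,0]]])

```text
time_s: 2.8
tool_pos: [0.4528, 0.0759, 0.4363]
tool_rot: [180.0, 0.1, 90.0]
force: [0.9, -0.4, -0.6]
grip_width: 0.0868
grasp_force: 0.0
```

Request:
jog_arm(motion=[[[0.5,-0.1,0,0,0,0,0],[1,-0.2,0,0,0,0,0],[1,-0.2,0,0,0,0,0]]])

```text
time_s: 3.1
tool_pos: [0.4302, 0.1822, 0.4368]
tool_rot: [180.0, -0.1, 90.8]
force: [-0.5, -0.7, 0.8]
grip_width: 0.0869
grasp_force: 0.0
```

Request:
jog_arm(motion=[[[0.5,-0.1,0,0,0,-0.05,0],[1,-0.2,0,0,0,-0.05,0],[1,-0.2,0,0,0,-0.05,0]]])

```text
time_s: 3.4
tool_pos: [0.4093, 0.2808, 0.4365]
tool_rot: [-179.9, -0.2, 99.8]
force: [-0.8, -0.4, -0.1]
grip_width: 0.087
grasp_force: 0.0
```

Request:
jog_arm(motion=[[[0.2,0.1,0.5,0,0,-0.003,0],[0.33,0.16,1,0,0,-0.003,0],[0.33,0.16,1,0,0,-0.003,0]]])

```text
time_s: 3.7
tool_pos: [0.4218, 0.3075, 0.3312]
tool_rot: [-179.5, 0.1, 99.7]
force: [-0.0, -1.0, 0.4]
grip_width: 0.087
grasp_force: 0.0
```

Request:
jog_arm(motion=[[[0,0,0.5,0,0,0,0],[0,0,1,0,0,0,0]]])

```text
time_s: 3.9
tool_pos: [0.4256, 0.3087, 0.2372]
tool_rot: [179.8, -0.0, 99.5]
force: [0.9, 0.0, -0.3]
grip_width: 0.0871
grasp_force: 0.0
```

Request:
jog_arm(motion=[[[0,0,0.5,0,0,0,0],[0,0,0.8,0,0,0,0],[0,0,0.8,0,0,0,0]]])

```text
time_s: 4.2
tool_pos: [0.4229, 0.306, 0.1538]
tool_rot: [-179.6, 0.2, 99.5]
force: [0.0, -0.8, 0.8]
grip_width: 0.087
grasp_force: 0.0
```

```bash
cat > wrist.py <<'E'
from h import *
def wcam():
    o=env.get_obs();c=env.camera_info("wrist");M=c["mount"];Rt=R.from_euler("xyz",o["tool_rot"],degrees=True).as_matrix()
    return c["camera_matrix"],Rt@M[:3,:3],Rt@M[:3,3]+o["tool_pos"],o
E
python3 - <<'E'
from wrist import *
K,Rm,t,o=wcam();p,d=env.read_camera("wrist");cv2.imwrite("pics/w1.png",p[:,:,::-1])
P=cloud(d,K,Rm,t);x,y,z=np.moveaxis(P,-1,0)
r=(x>.3)&(x<.5)&(y>.15)&(y<.55)&(z>.008)&(z<.035)&(p.astype(int).sum(-1)>150)
l=cv2.connectedComponentsWithStats(r.astype(np.uint8));i=1+np.argmax(l[2][1:,4]);m=l[1]==i;q=P[m]
top=q[q[:,2]>.019];print(o["tool_pos"],o["tool_rot"],len(q),len(top),np.percentile(q[:,2],[50,95]))
for s in(q,top):
    mu=s[:,:2].mean(0);dd=np.linalg.svd(s[:,:2]-mu,full_matrices=False)[2][0];dd*=np.sign(dd[1]);a=(s[:,:2]-mu)@dd;w=(s[:,:2]-mu)@[-dd[1],dd[0]]
    print(np.degrees(np.arctan2(dd[1],dd[0])),mu+dd*a.min(),mu+dd*a.max(),np.ptp(a),np.percentile(w,[2,98]))
E
```

```text
[0.42285348 0.30599758 0.15379265] [-1.79633586e+02  1.60168770e-01  9.95043373e+01] 3877 2486 [0.0212267  0.02311994]
100.43446340464482 [0.43317356 0.24012511] [0.39258035 0.46055331] 0.22413477581663904 [-0.01025131  0.01025163]
100.45819565338364 [0.43316607 0.24044953] [0.41153138 0.35765707] 0.11918752630967173 [-0.01013673  0.01019591]
```

Request:
jog_arm(motion=[[[0.08,-0.02,0.5,0,0,-0.005,0],[0.08,-0.02,1,0,0,-0.005,0],[0.08,-0.02,1,0,0,-0.005,0]]])

```text
time_s: 4.55
tool_pos: [0.4195, 0.3142, 0.0541]
tool_rot: [-179.7, 0.1, 100.4]
force: [0.4, -1.0, -0.5]
grip_width: 0.0873
grasp_force: 0.0
```

Request:
jog_arm(motion=[[[0,0,0.2,0,0,0,0],[0,0,0.36,0,0,0,0],[0,0,0.36,0,0,0,0],[0,0,0.36,0,0,0,0]]])

```text
time_s: 4.95
tool_pos: [0.4218, 0.317, 0.0223]
tool_rot: [179.9, -0.0, 100.4]
force: [-0.7, 0.8, -0.3]
grip_width: 0.0865
grasp_force: 0.0
```

Request:
jog_arm(motion=[[[0,0,0.03,0,0,0,0],[0,0,0.03,0,0,0,0]]])

```text
time_s: 5.15
tool_pos: [0.4211, 0.3166, 0.0182]
tool_rot: [179.9, 0.0, 100.5]
force: [-0.7, 0.8, 0.2]
grip_width: 0.0871
grasp_force: 0.0
```

Request:
jog_arm(motion=[[[0,0,0,0,0,0,1],[0,0,0,0,0,0,1],[0,0,0,0,0,0,1],[0,0,0,0,0,0,1],[0,0,0,0,0,0,1]]], grip_force=60)

```text
time_s: 5.65
tool_pos: [0.4206, 0.3165, 0.0175]
tool_rot: [-180.0, 0.0, 100.5]
force: [0.7, -0.3, 0.4]
grip_width: 0.0549
grasp_force: 0.0
```

Request:
jog_arm(motion=[[[0,0,0,0,0,0,1],[0,0,0,0,0,0,1],[0,0,0,0,0,0,1],[0,0,0,0,0,0,1],[0,0,0,0,0,0,1]]])

```text
time_s: 6.15
tool_pos: [0.4203, 0.3164, 0.0175]
tool_rot: [-180.0, 0.0, 100.5]
force: [-0.8, -0.4, 0.2]
grip_width: 0.0217
grasp_force: 60.0
```

Request:
jog_arm(motion=[[[0,0,-0.3,0,0,0,1],[0,0,-0.6,0,0,0,1],[0,0,-1,0,0,0,1],[0,0,-1,0,0,0,1]]])

```text
time_s: 6.55
tool_pos: [0.4229, 0.319, 0.1219]
tool_rot: [179.6, -0.2, 100.5]
force: [0.5, 0.3, -1.4]
grip_width: 0.0215
grasp_force: 60.0
```

Request:
jog_arm(motion=[[[0,0,-0.5,0,0,0.236,1],[0,0,-1,0,0,0.236,1],[0,0,-1,0,0,0.236,1],[0,0,-1,0,0,0.236,1],[0,0,-1,0,0,0.236,1]]])

```text
time_s: 7.05
tool_pos: [0.4205, 0.3158, 0.2168]
tool_rot: [180.0, 0.1, 57.6]
force: [-0.1, -0.2, -1.9]
grip_width: 0.0214
grasp_force: 60.0
```

Request:
jog_arm(motion=[[[0,0,0,0,0,0.236,1],[0,0,0,0,0,0.236,1],[0,0,0,0,0,0.236,1],[0,0,0,0,0,0.236,1],[0,0,0,0,0,0.236,1]]])

```text
time_s: 7.55
tool_pos: [0.4202, 0.3159, 0.2162]
tool_rot: [180.0, 0.1, 15.2]
force: [-1.0, -1.2, -1.3]
grip_width: 0.0214
grasp_force: 60.0
```

Request:
jog_arm(motion=[[[0,0,0,0,0,0.236,1],[0,0,0,0,0,0.236,1],[0,0,0,0,0,0.236,1],[0,0,0,0,0,0.236,1],[0,0,0,0,0,0.236,1]]])

```text
time_s: 8.05
tool_pos: [0.421, 0.3132, 0.2081]
tool_rot: [178.9, 0.2, -19.8]
force: [0.1, -0.1, -2.1]
grip_width: 0.0216
grasp_force: 60.0
```

```bash
python3 - <<'E'
from wrist import *
o=env.get_obs();print({k:np.round(v,3).tolist() for k,v in o.items()})
for n in ("scene","top"):
    p,d=env.read_camera(n);np.savez(n+"1.npz",p=p,d=d);cv2.imwrite(f"pics/{n}1.png",p[:,:,::-1])
K,Rm,t,o=wcam();p,d=env.read_camera("wrist");cv2.imwrite("pics/w2.png",p[:,:,::-1])
E
```

```text
{'time_s': 8.05, 'qpos': [-0.406, 7.999, -42.433, 101.042, 5.94, 74.195, -154.09], 'joint_velocities': [-109.283, -5.107, 117.46, 4.454, -11.757, -0.982, -3.276], 'effort': [11.203, -33.025, -10.354, -32.402, 0.276, 0.142, 0.402], 'tool_pos': [0.421, 0.313, 0.208], 'tool_rot': [178.898, 0.207, -19.804], 'force': [0.107, -0.106, -2.051], 'wrist_torque': [0.11, -0.025, 0.018], 'grasp_force': 59.993, 'grip_width': 0.022}
```

View pics/scene1.png

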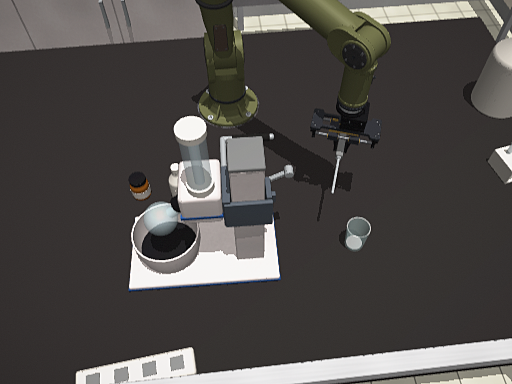

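Request:
jog_arm(motion=[[[0,0.3,0,0,0,0,1],[0,0.3,0,0,0,0,1],[0,0.3,0,0,0,0,1]]])

```text
time_s: 8.5
tool_pos: [0.4101, 0.2862, 0.2092]
tool_rot: [178.9, 0.1, -19.8]
force: [-0.9, -0.5, -2.0]
grip_width: 0.0213
grasp_force: 60.0
```

```bash
python3 - <<'E'
from wrist import *
o=env.get_obs();print({k:np.round(v,3).tolist() for k,v in o.items()})
E
```

```text
{'time_s': 8.5, 'qpos': [2.194, 4.105, -41.808, 104.16, 3.316, 73.813, -150.275], 'joint_velocities': [-0.816, 0.714, 0.067, -1.227, -0.332, -0.383, -0.048], 'effort': [0.264, -28.183, -1.047, -30.765, 0.187, 0.143, 0.027], 'tool_pos': [0.41, 0.286, 0.209], 'tool_rot': [178.904, 0.127, -19.759], 'force': [-0.85, -0.524, -1.963], 'wrist_torque': [0.085, 0.05, 0.01], 'grasp_force': 59.995, 'grip_width': 0.021}
```

Request:
jog_arm(motion=[[[0.12,0.25,0,0.006,0,0,1],[0.24,0.5,0,0.006,0,0,1],[0.24,0.5,0,0.006,0,0,1]]])

```text
time_s: 8.8
tool_pos: [0.4171, 0.2276, 0.2099]
tool_rot: [179.9, 0.1, -20.0]
force: [0.4, -1.2, -1.8]
grip_width: 0.0219
grasp_force: 60.0
```

Request:
jog_arm(motion=[[[0.12,0.26,0,0,0,0.029,1],[0.24,0.52,0,0,0,0.029,1],[0.24,0.52,0,0,0,0.029,1],[0.24,0.52,0,0,0,0.029,1]]])

```text
time_s: 9.2
tool_pos: [0.4212, 0.1747, 0.2101]
tool_rot: [180.0, 0.2, -25.0]
force: [-0.8, 0.8, -1.8]
grip_width: 0.0213
grasp_force: 60.0
```

```bash
python3 - <<'E'
from wrist import *
o=env.get_obs();print({k:np.round(o[k],3).tolist() for k in("time_s","qpos","tool_pos","tool_rot","force")})
a=np.array(o["tool_pos"]);Rt=R.from_euler("xyz",o["tool_rot"],degrees=True).as_matrix()
print("pred tip",a+Rt@[.163,0,.0065])
yaw=np.radians(-1.7);O=np.array([.5872,.022]);Re=np.array([[np.cos(yaw),-np.sin(yaw)],[np.sin(yaw),np.cos(yaw)]])
for n in ("scene","top"):
    p,d=env.read_camera(n);cv2.imwrite(f"pics/{n}2.png",p[:,:,::-1]);K,Rm,t=cam(n);P=cloud(d,K,Rm,t)
    E=P.copy();E[...,:2]=(P[...,:2]-O)@Re
    # shaft points: near predicted rod axis
    s=np.array([(E[...,i]>b[0])&(E[...,i]<b[1]) for i,b in enumerate([(-.15,0),(.06,.17),(.17,.23)])]).all(0)
    q=E[s]
    if len(q): 
        print(n,"shaft",len(q));i=np.argsort(q[:,0]);print(q[i[::max(1,len(i)//8)]].round(4).tolist())
    w=E[np.array([(E[...,i]>b[0])&(E[...,i]<b[1]) for i,b in enumerate([(-.06,-.005),(.09,.14),(.24,.4)])]).all(0)]
    print("weight",len(w),np.percentile(w,[3,50,97],axis=0).round(4).tolist() if len(w) else 0)
sc=cv2.imread("pics/scene2.png")[60:260,190:400];cv2.imwrite("pics/c2.png",cv2.resize(sc,(630,600),interpolation=2))
E
```

```text
{'time_s': 9.2, 'qpos': [10.539, -3.674, -34.58, 110.261, -2.31, 72.891, -138.281], 'tool_pos': [0.421, 0.175, 0.21], 'tool_rot': [179.996, 0.167, -24.98], 'force': [-0.781, 0.839, -1.762]}
pred tip [0.56889582 0.10589956 0.20312915]
scene shaft 132
[[-0.1497, 0.1403, 0.2125], [-0.1437, 0.1394, 0.2153], [-0.139, 0.1419, 0.2118], [-0.1339, 0.1301, 0.2056], [-0.1281, 0.1353, 0.2031], [-0.0719, 0.1086, 0.209], [-0.0538, 0.0983, 0.2065], [-0.0361, 0.0908, 0.2083], [-0.0195, 0.0809, 0.2046]]
weight 127 [[-0.0462, 0.0914, 0.2796], [-0.0298, 0.1094, 0.2956], [-0.0213, 0.123, 0.3033]]
top shaft 148
[[-0.1428, 0.1342, 0.2112], [-0.1348, 0.1345, 0.211], [-0.1239, 0.1274, 0.2046], [-0.1078, 0.1248, 0.2075], [-0.094, 0.1144, 0.2065], [-0.0777, 0.1122, 0.2054], [-0.0639, 0.1073, 0.2036], [-0.0479, 0.0993, 0.2075], [-0.0339, 0.0944, 0.2046]]
weight 133 [[-0.0463, 0.0918, 0.2834], [-0.0338, 0.1099, 0.2975], [-0.021, 0.1231, 0.303]]
```

View pics/c2.png

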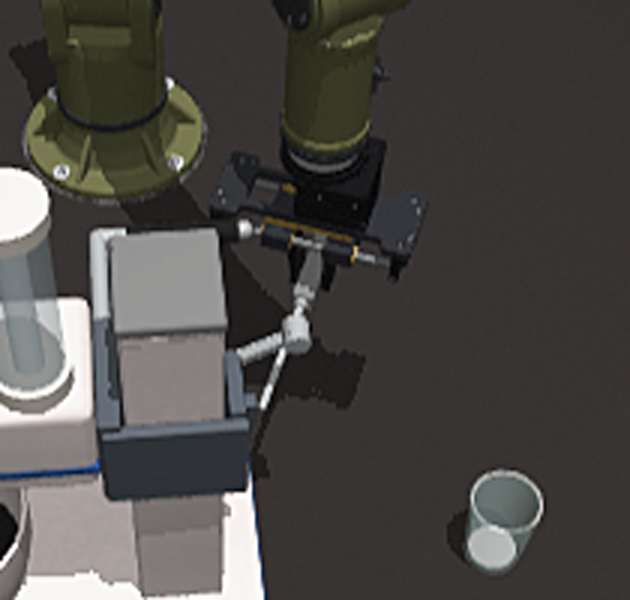

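```bash
python3 - <<'E'
from wrist import *
yaw=np.radians(-1.7);O=np.array([.5872,.022]);Re=np.array([[np.cos(yaw),-np.sin(yaw)],[np.sin(yaw),np.cos(yaw)]])
for n in ("scene","top"):
    p,d=env.read_camera(n);np.savez(n+"2.npz",p=p,d=d);K,Rm,t=cam(n);P=cloud(d,K,Rm,t)
    E=P.copy();E[...,:2]=(P[...,:2]-O)@Re
    s=np.array([(E[...,i]>b[0])&(E[...,i]<b[1]) for i,b in enumerate([(-.25,-.06),(.0,.2),(.22,.42)])]).all(0)
    q=E[s]
    for y in np.arange(0.03,.2,.012):
        k=q[(q[:,1]>=y)&(q[:,1]<y+.012)]
        print(n,round(y,3),[(round(a,3),[round(float(v),3) for v in (k[(k[:,2]>=a)&(k[:,2]<a+.03),0].min(),k[(k[:,2]>=a)&(k[:,2]<a+.03),0].max())]) for a in np.arange(.22,.42,.03) if ((k[:,2]>=a)&(k[:,2]<a+.03)).any()])
E
```

```text
scene 0.03 [(np.float64(0.31), [-0.136, -0.124])]
scene 0.042 [(np.float64(0.28), [-0.184, -0.172]), (np.float64(0.31), [-0.177, -0.119])]
scene 0.054 [(np.float64(0.28), [-0.209, -0.164]), (np.float64(0.31), [-0.212, -0.119])]
scene 0.066 [(np.float64(0.28), [-0.236, -0.165]), (np.float64(0.31), [-0.235, -0.12])]
scene 0.078 [(np.float64(0.28), [-0.243, -0.16]), (np.float64(0.31), [-0.234, -0.126])]
scene 0.09 [(np.float64(0.25), [-0.155, -0.152]), (np.float64(0.28), [-0.236, -0.15]), (np.float64(0.31), [-0.233, -0.163])]
scene 0.102 [(np.float64(0.25), [-0.225, -0.147]), (np.float64(0.28), [-0.222, -0.144]), (np.float64(0.31), [-0.216, -0.16]), (np.float64(0.37), [-0.178, -0.158]), (np.float64(0.4), [-0.182, -0.158])]
scene 0.114 [(np.float64(0.22), [-0.174, -0.172]), (np.float64(0.25), [-0.214, -0.144]), (np.float64(0.28), [-0.216, -0.144]), (np.float64(0.31), [-0.207, -0.15]), (np.float64(0.34), [-0.155, -0.141]), (np.float64(0.37), [-0.183, -0.142]), (np.float64(0.4), [-0.161, -0.143])]
scene 0.126 [(np.float64(0.22), [-0.184, -0.165]), (np.float64(0.25), [-0.182, -0.145]), (np.
[... 2216 characters left out ...]
, (np.float64(0.34), [-0.183, -0.163]), (np.float64(0.37), [-0.18, -0.156]), (np.float64(0.4), [-0.177, -0.156])]
top 0.114 [(np.float64(0.28), [-0.216, -0.143]), (np.float64(0.31), [-0.209, -0.157]), (np.float64(0.34), [-0.145, -0.141]), (np.float64(0.37), [-0.154, -0.141]), (np.float64(0.4), [-0.156, -0.141])]
top 0.126 [(np.float64(0.25), [-0.143, -0.143]), (np.float64(0.28), [-0.148, -0.148]), (np.float64(0.34), [-0.139, -0.139]), (np.float64(0.37), [-0.139, -0.137]), (np.float64(0.4), [-0.139, -0.139])]
top 0.138 []
top 0.15 []
top 0.162 []
top 0.174 []
top 0.186 [(np.float64(0.28), [-0.113, -0.111])]
top 0.198 [(np.float64(0.28), [-0.113, -0.109]), (np.float64(0.31), [-0.111, -0.111])]
```

Request:
jog_arm(motion=[[[0,0,-0.3,0,0,0,1],[0,0,-0.55,0,0,0,1],[0,0,-0.58,0,0,0,1],[0,0,-0.58,0,0,0,1],[0,0,-0.58,0,0,0,1]]])

```text
time_s: 9.9
tool_pos: [0.4204, 0.1741, 0.2668]
tool_rot: [179.9, 0.2, -24.9]
force: [0.3, -0.1, -1.6]
grip_width: 0.0215
grasp_force: 60.0
```

```bash
cat > meas.py <<'E'
from wrist import *
import sys
o=env.get_obs();print({k:np.round(o[k],3).tolist() for k in("time_s","tool_pos","tool_rot","force","wrist_torque","qpos")})
a=np.array(o["tool_pos"]);Rt=R.from_euler("xyz",o["tool_rot"],degrees=True).as_matrix()
yaw=np.radians(-1.7);O=np.array([.5872,.022]);Re=np.array([[np.cos(yaw),-np.sin(yaw)],[np.sin(yaw),np.cos(yaw)]])
tip=a+Rt@[.163,0,.0065];print("pred tip evap",((tip[:2]-O)@Re).round(4),tip[2].round(4))
for n in ("scene","top"):
    p,d=env.read_camera(n);cv2.imwrite(f"pics/{n}{sys.argv[1]}.png",p[:,:,::-1]);K,Rm,t=cam(n);P=cloud(d,K,Rm,t)
    E=P.copy();E[...,:2]=(P[...,:2]-O)@Re
    def reg(*B):return E[np.array([(E[...,i]>b[0])&(E[...,i]<b[1]) for i,b in enumerate(B)]).all(0)]
    w=reg((-.06,-.014),(.05,.14),(.2,.4));q=reg((-.04,.08),(-.16,-.07),(.26,.41));hz=np.histogram(q[:,2],np.arange(.26,.41,.005));k=np.argmax(hz[0]);zz=q[:,2];hm=np.median(zz[np.abs(zz-hz[1][k]-.0025)<.006])
    print(n,"h",(hm-.28).round(4),"left-side pts",len(w),np.percentile(w,[3,50,97],axis=0).round(3).tolist() if len(w) else 0)
    c=reg((-.06,-.014),(-.02,.045),(.2,.42));print("  front-of-column pts",len(c),np.percentile(c,[3,50,97],axis=0).round(3).tolist() if len(c) else 0)
sc=cv2.imread(f"pics/scene{sys.argv[1]}.png")[60:260,190:400];cv2.imwrite(f"pics/c{sys.argv[1]}.png",cv2.resize(sc,(630,600),interpolation=2))
E
python3 meas.py 3
```

```text
{'time_s': 9.9, 'tool_pos': [0.42, 0.174, 0.267], 'tool_rot': [179.884, 0.247, -24.916], 'force': [0.298, -0.112, -1.584], 'wrist_torque': [0.067, 0.072, 0.032], 'qpos': [10.761, -5.769, -33.71, 105.378, -3.357, 79.696, -137.115]}
pred tip evap [-0.0215  0.0828] 0.2596
scene h 0.0758 left-side pts 210 [[-0.046, 0.064, 0.262], [-0.031, 0.1, 0.286], [-0.021, 0.122, 0.303]]
  front-of-column pts 0 0
top h 0.0755 left-side pts 277 [[-0.054, 0.052, 0.259], [-0.034, 0.095, 0.279], [-0.019, 0.122, 0.301]]
  front-of-column pts 1 [[-0.014, -0.013, 0.267], [-0.014, -0.013, 0.267], [-0.014, -0.013, 0.267]]
```

Request:
jog_arm(motion=[[[0.01,0.03,-0.18,0,0,0,1],[0.055,0.13,-0.28,0,0,0,1],[0.12,0.28,-0.3,0,0,0,1],[0.17,0.4,-0.3,0,0,0,1],[0.17,0.4,-0.3,0,0,0,1]]])

```text
time_s: 10.5
tool_pos: [0.4193, 0.1323, 0.2972]
tool_rot: [-179.8, 0.3, -24.8]
force: [2.3, 6.0, -4.9]
grip_width: 0.022
grasp_force: 59.9
```

```bash
python3 meas.py 4
```

```text
{'time_s': 10.5, 'tool_pos': [0.419, 0.132, 0.297], 'tool_rot': [-179.829, 0.311, -24.771], 'force': [2.315, 6.0, -4.891], 'wrist_torque': [1.906, -0.032, 0.884], 'qpos': [13.101, -8.683, -29.878, 104.375, -4.679, 83.312, -130.707]}
pred tip evap [-0.0212  0.0415] 0.2898
scene h 0.076 left-side pts 203 [[-0.053, 0.065, 0.261], [-0.031, 0.101, 0.286], [-0.021, 0.122, 0.303]]
  front-of-column pts 0 0
top h 0.0754 left-side pts 269 [[-0.053, 0.052, 0.255], [-0.035, 0.089, 0.28], [-0.019, 0.121, 0.301]]
  front-of-column pts 0 0
```

View pics/c4.png

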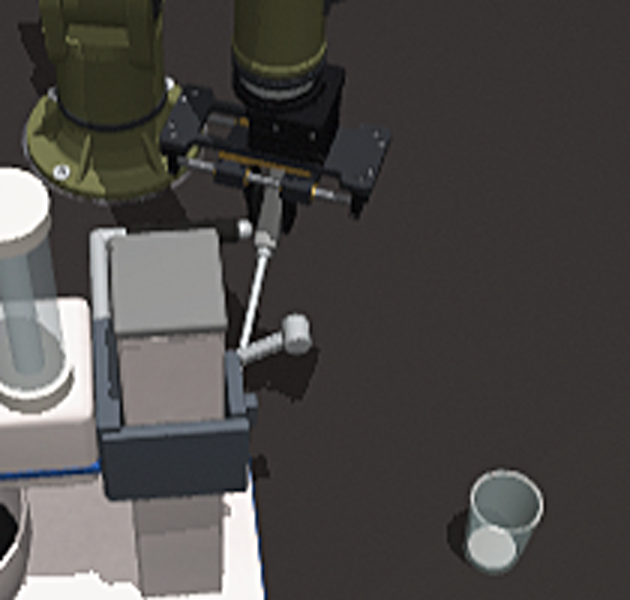

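Request:
jog_arm(motion=[[[0,0,0.15,0,0,0,1],[-0.12,-0.28,0.3,0,0,0,1],[-0.17,-0.4,0.3,0,0,0,1],[-0.17,-0.4,0.3,0,0,0,1]]])

```text
time_s: 11.0
tool_pos: [0.4204, 0.1754, 0.2674]
tool_rot: [179.9, 0.2, -24.8]
force: [-0.3, -0.7, -1.2]
grip_width: 0.0221
grasp_force: 57.8
```

```bash
cat > rodm.py <<'E'
from wrist import *
o=env.get_obs();a=np.array(o["tool_pos"]);Rt=R.from_euler("xyz",o["tool_rot"],degrees=True).as_matrix()
print(o["time_s"],a.round(4),np.round(o["tool_rot"],2),np.round(o["force"],1))
for n in("scene","top"):
    p,d=env.read_camera(n);K,Rm,t=cam(n);P=cloud(d,K,Rm,t);T=(P-a)@Rt  # tool frame
    m=(T[...,0]>.04)&(T[...,0]<.2)&(np.abs(T[...,1])<.02)&(T[...,2]>-.03)&(T[...,2]<.09)&(p.astype(int).sum(-1)>200)
    q=T[m]
    for b in np.arange(.04,.18,.02):
        k=q[(q[:,0]>=b)&(q[:,0]<b+.02)]
        if len(k):print(n,round(b,2),len(k),np.median(k,0).round(4),k[:,0].max().round(3))
E
python3 rodm.py; python3 meas.py 5
```

```text
11.0 [0.4204 0.1754 0.2674] [179.94   0.24 -24.77] [-0.3 -0.7 -1.2]
scene 0.04 20 [ 0.0491 -0.0036  0.0149] 0.06
scene 0.06 19 [ 0.071  -0.0049  0.0188] 0.079
scene 0.08 5 [ 0.0828 -0.0051  0.0203] 0.085
scene 0.1 1 [ 0.119  -0.0107  0.0346] 0.119
scene 0.12 23 [ 0.1327 -0.0082  0.0299] 0.14
scene 0.14 95 [ 0.1513 -0.004  -0.0093] 0.159
scene 0.16 10 [1.614e-01 1.690e-02 1.000e-04] 0.165
top 0.04 28 [ 0.0485 -0.0015  0.0138] 0.059
top 0.06 25 [ 0.0702 -0.0029  0.0191] 0.08
top 0.08 23 [ 0.0901 -0.0042  0.0243] 0.099
top 0.1 23 [ 0.1099 -0.0053  0.028 ] 0.119
top 0.12 30 [ 0.1327 -0.0073  0.0315] 0.14
top 0.14 80 [ 1.499e-01  1.000e-04 -1.260e-02] 0.16
top 0.16 6 [1.613e-01 1.500e-02 1.000e-04] 0.163
{'time_s': 11.1, 'tool_pos': [0.421, 0.173, 0.268], 'tool_rot': [179.903, 0.15, -24.977], 'force': [0.292, -0.279, -1.644], 'wrist_torque': [0.077, 0.064, -0.017], 'qpos': [10.876, -5.821, -33.675, 105.29, -3.322, 79.749, -137.038]}
pred tip evap [-0.0207  0.0816] 0.261
scene h 0.076 left-side pts 233 [[-0.051, 0.065, 0.23], [-0.032, 0.101, 0.283], [-0.021, 0.122, 0.302]]
  front-of-column pts 0 0
top h 0.0755 left-side pts 274 [[-0.054, 0.053, 0.232], [-0.035, 0.1, 0.28], [-0.019, 0.123, 0.302]]
  front-of-column pts 2 [[-0.014, -0.013, 0.269], [-0.014, -0.011, 0.306], [-0.014, -0.009, 0.343]]
```

Request:
jog_arm(motion=[[[0,0,0.5,0,0,0,1],[0,0,1,0,0,0,1],[-0.25,-0.42,1,0,0,-0.028,1],[-0.5,-0.83,1,0,0,-0.028,1],[-0.5,-0.83,1,0,0,-0.028,1]]])

```text
time_s: 11.7
tool_pos: [0.4087, 0.2766, 0.1686]
tool_rot: [-179.8, 0.3, -19.5]
force: [0.5, 0.8, -2.0]
grip_width: 0.0218
grasp_force: 57.8
```

Request:
jog_arm(motion=[[[0,0,0.5,0,0,0,1],[0,0,1,0,0,0,1],[0,0,1,0,0,0,1]]])

```text
time_s: 12.0
tool_pos: [0.4062, 0.2662, 0.0625]
tool_rot: [179.4, 0.6, -20.0]
force: [-2.6, -0.8, -2.6]
grip_width: 0.022
grasp_force: 57.8
```

Request:
jog_arm(motion=[[[0,0,0.15,0,0,0,1],[0,0,0.15,0,0,0,1]]], grip_force=6)

```text
time_s: 12.2
tool_pos: [0.4106, 0.2696, 0.0536]
tool_rot: [179.9, 0.2, -20.0]
force: [-0.8, -1.2, -1.3]
grip_width: 0.022
grasp_force: 6.0
```

Request:
jog_arm(motion=[[[0,0,0.12,0,0,0,1],[0,0,0.24,0,0,0,1],[0,0,0.33,0,0,0,1],[0,0,0.34,0,0,0,1],[0,0,0.34,0,0,0,1]]])

```text
time_s: 12.7
tool_pos: [0.4113, 0.2708, 0.0209]
tool_rot: [-179.9, 0.1, -19.9]
force: [-0.1, -0.4, -0.7]
grip_width: 0.0218
grasp_force: 6.0
```

Request:
jog_arm(motion=[[[0,0,0,0,0,0,0.6],[0,0,0,0,0,0,0.6],[0,0,0,0,0,0,0.6]]])

```text
time_s: 13.0
tool_pos: [0.4106, 0.2707, 0.0199]
tool_rot: [-180.0, 0.1, -19.9]
force: [0.1, 0.4, 0.3]
grip_width: 0.0328
grasp_force: 0.0
```

```bash
python3 rodm.py
```

```text
13.0 [0.4106 0.2707 0.0199] [-1.7998e+02  1.2000e-01 -1.9930e+01] [0.1 0.4 0.3]
scene 0.04 17 [ 0.0481 -0.0002  0.0044] 0.06
scene 0.06 12 [ 0.0728 -0.0012  0.0041] 0.08
scene 0.08 14 [ 0.0916 -0.001   0.0044] 0.099
scene 0.1 13 [ 0.1093 -0.0012  0.0032] 0.12
scene 0.12 13 [ 0.131  -0.0013  0.0028] 0.139
scene 0.14 17 [ 0.1533 -0.0009  0.0049] 0.159
scene 0.16 2 [ 0.1639 -0.0012  0.003 ] 0.166
top 0.04 23 [0.0491 0.0004 0.0072] 0.059
top 0.06 22 [0.07   0.     0.0048] 0.08
top 0.08 20 [0.0904 0.0004 0.0064] 0.099
top 0.1 22 [ 0.1099 -0.0004  0.0068] 0.12
top 0.12 21 [0.1303 0.0003 0.0072] 0.139
top 0.14 22 [ 0.1503 -0.      0.007 ] 0.16
top 0.16 8 [ 0.1639 -0.0004  0.0203] 0.168
```

Request:
jog_arm(motion=[[[0.22,0,0,0,0,0,0.6],[0.22,0,0.03,0,0,0,0.6],[0.22,0,0.03,0,0,0,0.6],[0.22,0,0.03,0,0,0,1],[0.22,0,0.03,0,0,0,1]]], grip_force=60)

```text
time_s: 13.6
tool_pos: [0.4299, 0.2633, 0.016]
tool_rot: [180.0, 0.2, -19.9]
force: [-0.1, -0.1, -0.1]
grip_width: 0.0254
grasp_force: 0.0
```

Request:
jog_arm(motion=[[[0,0,0,0,0,0,1],[0,0,0,0,0,0,1]]])

```text
time_s: 13.8
tool_pos: [0.4302, 0.2633, 0.0161]
tool_rot: [180.0, 0.2, -19.9]
force: [-0.8, 0.4, 1.0]
grip_width: 0.0217
grasp_force: 60.0
```

Request:
jog_arm(motion=[[[0,0,-0.3,0,0,0,1],[0,0,-0.7,0,0,0,1],[0,0,-1,0,0,0,1],[0,0,-1,0,0,0,1]]])

```text
time_s: 14.2
tool_pos: [0.4336, 0.2646, 0.1204]
tool_rot: [-179.7, -0.2, -19.9]
force: [-0.1, 0.0, -0.8]
grip_width: 0.0215
grasp_force: 60.0
```

Request:
jog_arm(motion=[[[0,0,-0.5,0,0,0,1],[0,0,-0.9,0,0,0,1],[0,0,-0.9,0,0,0,1],[0,0,-0.9,0,0,0,1]]])

```text
time_s: 14.6
tool_pos: [0.4312, 0.2627, 0.2056]
tool_rot: [180.0, 0.1, -19.9]
force: [-1.0, 0.1, -3.4]
grip_width: 0.0215
grasp_force: 60.0
```

```bash
sed -i 's/\.163,0,\.0065/.143,0,.0065/' meas.py; python3 rodm.py
```

```text
14.6 [0.4312 0.2627 0.2056] [ 1.7995e+02  1.5000e-01 -1.9930e+01] [-1.   0.1 -3.4]
scene 0.04 14 [ 0.0514 -0.0001  0.0009] 0.057
scene 0.06 17 [0.0698 0.     0.0004] 0.078
scene 0.08 15 [ 0.0915 -0.0001  0.0013] 0.099
scene 0.1 15 [ 0.1112 -0.0002  0.0014] 0.118
scene 0.12 16 [ 0.1309 -0.0003  0.0006] 0.14
scene 0.14 5 [ 0.1437 -0.0012 -0.0005] 0.146
top 0.04 21 [0.0497 0.0004 0.0033] 0.059
top 0.06 22 [0.07   0.0012 0.0034] 0.08
top 0.08 21 [0.0901 0.0008 0.0026] 0.099
top 0.1 21 [0.11   0.0008 0.0032] 0.119
top 0.12 21 [0.1288 0.0012 0.0022] 0.138
top 0.14 5 [0.1421 0.0006 0.0039] 0.144
```

Request:
jog_arm(motion=[[[0.2,0.26,0,0,0,0.03,1],[0.4,0.52,0,0,0,0.06,1],[0.4,0.52,0,0,0,0.082,1],[0.4,0.52,0,0,0,0.082,1]]])

```text
time_s: 15.1
tool_pos: [0.4504, 0.1989, 0.2038]
tool_rot: [179.8, 0.3, -34.8]
force: [-0.2, 0.7, -1.6]
grip_width: 0.0214
grasp_force: 60.0
```

Request:
jog_arm(motion=[[[0,0,-0.3,0,0,0,1],[0,0,-0.6,0,0,0,1],[0,0,-0.63,0,0,0,1],[0,0,-0.63,0,0,0,1]]])

```text
time_s: 15.5
tool_pos: [0.451, 0.2012, 0.2684]
tool_rot: [179.9, 0.2, -34.5]
force: [-0.5, -0.0, -1.9]
grip_width: 0.0219
grasp_force: 60.0
```

```bash
python3 meas.py 6; python3 rodm.py
```

```text
{'time_s': 15.5, 'tool_pos': [0.451, 0.201, 0.268], 'tool_rot': [179.927, 0.172, -34.53], 'force': [-0.524, -0.029, -1.925], 'wrist_torque': [0.093, 0.028, -0.008], 'qpos': [-1.484, -0.474, -25.226, 101.006, -0.323, 79.569, -151.181]}
pred tip evap [-0.0213  0.0975] 0.2615
scene h 0.0759 left-side pts 206 [[-0.045, 0.065, 0.263], [-0.031, 0.102, 0.285], [-0.021, 0.122, 0.303]]
  front-of-column pts 0 0
top h 0.0754 left-side pts 268 [[-0.054, 0.052, 0.259], [-0.035, 0.101, 0.282], [-0.019, 0.123, 0.302]]
  front-of-column pts 0 0
15.6 [0.4503 0.2004 0.267 ] [179.78   0.26 -34.59] [ 0.4  0.1 -1.5]
scene 0.04 17 [ 0.0485 -0.0013  0.0005] 0.059
scene 0.06 19 [ 0.0717 -0.0008  0.0011] 0.079
scene 0.08 5 [ 0.0829 -0.0013  0.001 ] 0.086
scene 0.1 6 [ 0.1139 -0.0065 -0.0283] 0.12
scene 0.12 71 [ 0.1338  0.0016 -0.0173] 0.14
scene 0.14 20 [ 0.1426  0.0122 -0.0089] 0.147
top 0.04 24 [0.05   0.0002 0.002 ] 0.059
top 0.06 26 [0.0704 0.0004 0.0014] 0.08
top 0.08 24 [0.09   0.0006 0.0009] 0.1
top 0.1 30 [ 1.11e-01 -4.00e-04  1.00e-04] 0.12
top 0.12 47 [ 0.1335  0.0065 -0.0199] 0.14
top 0.14 16 [ 0.1425  0.0132 -0.009 ] 0.147
top 0.16 1 [0.1786 0.0194 0.0133] 0.179
```

View pics/c6.png

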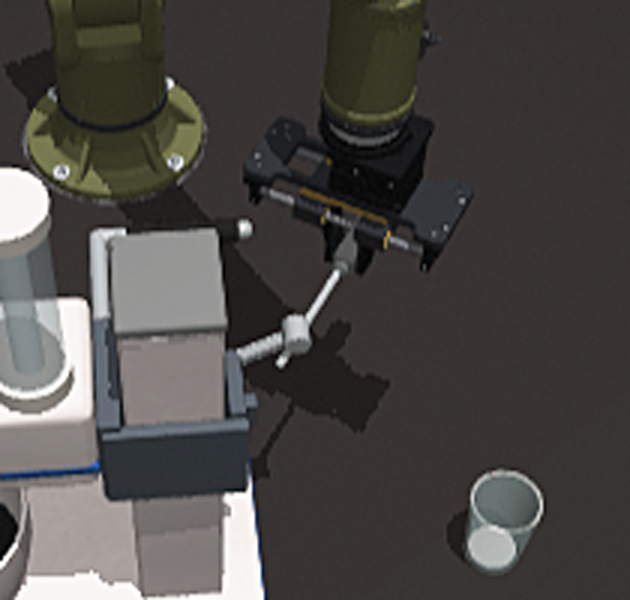

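Request:
jog_arm(motion=[[[0,0,-0.22,0,0,0,1],[0.045,0.07,-0.31,0,0,0,1],[0.135,0.21,-0.36,0,0,0,1],[0.245,0.38,-0.36,0,0,0,1],[0.335,0.52,-0.28,0,0,0,1]]])

```text
time_s: 16.2
tool_pos: [0.4503, 0.1372, 0.2979]
tool_rot: [-180.0, -0.0, -34.7]
force: [0.6, -0.5, -2.0]
grip_width: 0.0213
grasp_force: 60.0
```

```bash
python3 meas.py 7
```

```text
{'time_s': 16.2, 'tool_pos': [0.45, 0.137, 0.298], 'tool_rot': [-179.973, -0.005, -34.683], 'force': [0.591, -0.529, -1.998], 'wrist_torque': [0.127, 0.047, 0.0], 'qpos': [2.262, -4.353, -21.024, 101.191, -1.585, 82.851, -143.193]}
pred tip evap [-0.0203  0.0333] 0.2914
scene h 0.066 left-side pts 16 [[-0.06, 0.052, 0.249], [-0.054, 0.056, 0.285], [-0.042, 0.062, 0.29]]
  front-of-column pts 0 0
top h 0.0635 left-side pts 60 [[-0.058, 0.05, 0.245], [-0.033, 0.055, 0.25], [-0.015, 0.06, 0.286]]
  front-of-column pts 162 [[-0.047, 0.003, 0.272], [-0.034, 0.02, 0.302], [-0.022, 0.044, 0.308]]
```

View pics/c7.png

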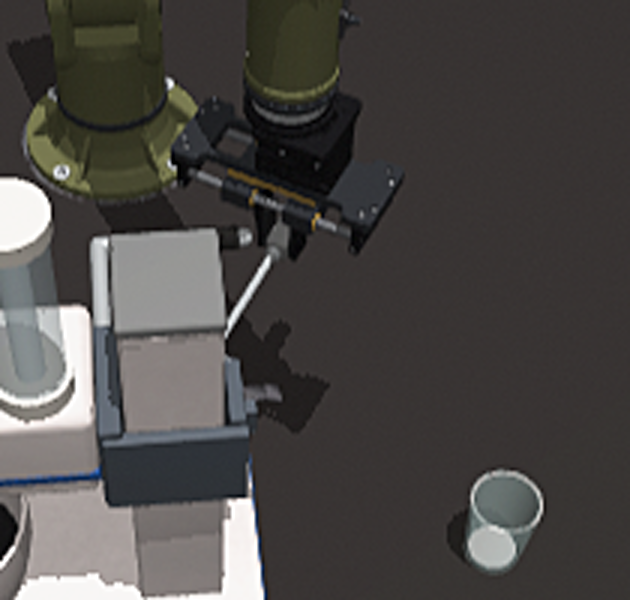

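Request:
jog_arm(motion=[[[-0.15,-0.23,0,0,0,0,1],[-0.38,-0.59,0,0,0,0,1],[-0.38,-0.59,0,0,0,0,1]]])

```text
time_s: 16.6
tool_pos: [0.4499, 0.2155, 0.2971]
tool_rot: [-179.9, 0.3, -34.2]
force: [-1.3, 1.4, -0.8]
grip_width: 0.0218
grasp_force: 60.0
```

Request:
jog_arm(motion=[[[-0.2,-0.25,0.3,0,0,-0.04,1],[-0.4,-0.5,0.7,0,0,-0.082,1],[-0.4,-0.5,1,0,0,-0.082,1],[-0.4,-0.5,1,0,0,-0.082,1]]])

```text
time_s: 17.0
tool_pos: [0.4435, 0.2718, 0.1924]
tool_rot: [179.6, 0.6, -19.8]
force: [-0.2, -0.9, -3.0]
grip_width: 0.0216
grasp_force: 60.0
```

Request:
jog_arm(motion=[[[0,0,0.5,0,0,0,1],[0,0,1,0,0,0,1],[0,0,1,0,0,0,1]]])

```text
time_s: 17.3
tool_pos: [0.4434, 0.2691, 0.0925]
tool_rot: [179.5, 0.6, -20.0]
force: [-1.4, -1.0, -2.9]
grip_width: 0.0211
grasp_force: 60.0
```

```bash
python3 meas.py 8; python3 rodm.py
```

```text
{'time_s': 17.3, 'tool_pos': [0.443, 0.269, 0.093], 'tool_rot': [179.466, 0.584, -20.014], 'force': [-1.382, -1.001, -2.866], 'wrist_torque': [-0.004, 0.179, 0.045], 'qpos': [-7.376, 12.189, -29.309, 109.763, 6.604, 60.506, -149.483]}
pred tip evap [-0.0154  0.1978] 0.0846
scene h 0.0475 left-side pts 5 [[-0.046, 0.052, 0.231], [-0.04, 0.055, 0.239], [-0.037, 0.058, 0.24]]
  front-of-column pts 0 0
top h 0.0468 left-side pts 47 [[-0.042, 0.05, 0.226], [-0.029, 0.056, 0.233], [-0.015, 0.061, 0.241]]
  front-of-column pts 141 [[-0.047, 0.002, 0.249], [-0.035, 0.017, 0.285], [-0.023, 0.042, 0.29]]
17.4 [0.4476 0.2724 0.0986] [ 1.7998e+02  1.5000e-01 -1.9980e+01] [ 0.9  1.2 -1.3]
scene 0.04 15 [0.054  0.     0.0054] 0.059
scene 0.06 15 [ 0.0704 -0.0006  0.0084] 0.079
scene 0.08 16 [ 0.0891 -0.0003  0.0114] 0.1
scene 0.1 16 [ 0.11   -0.0004  0.0122] 0.12
scene 0.12 16 [ 0.1279 -0.0004  0.0148] 0.139
scene 0.14 3 [ 1.408e-01 -1.000e-04  1.600e-02] 0.142
top 0.04 16 [ 0.0499 -0.0008  0.0045] 0.06
top 0.06 17 [ 0.0705 -0.0017  0.0074] 0.079
top 0.08 18 [ 0.0892 -0.0013  0.0097] 0.099
top 0.1 16 [ 0.11   -0.0014  0.0102] 0.119
top 0.12 18 [ 0.1299 -0.0017  0.0133] 0.14
top 0.14 3 [ 0.1422 -0.002   0.0142] 0.144
```

Request:
jog_arm(motion=[[[0,0,0.3,0,0,0,1],[0,0,0.5,0,0,0,1],[0,0,0.5,0,0,0,1]]])

```text
time_s: 17.8
tool_pos: [0.4467, 0.2723, 0.0475]
tool_rot: [179.9, 0.2, -19.9]
force: [-0.1, -1.0, -1.5]
grip_width: 0.0214
grasp_force: 60.0
```

Request:
jog_arm(motion=[[[0,0,0.08,0,0,0,1],[0,0,0.15,0,0,0,1],[0,0,0.22,0,0,0,1],[0,0,0.28,0,0,0,1],[0,0,0.3,0,0,0,1]]], grip_force=5)

```text
time_s: 18.3
tool_pos: [0.4462, 0.2726, 0.0167]
tool_rot: [179.9, 0.2, -19.9]
force: [-2.1, -0.5, 3.8]
grip_width: 0.022
grasp_force: 5.0
```

Request:
jog_arm(motion=[[[0,0,0,0,0,0,1],[0,0,0,0,0,0,1],[0,0,0,0,0,0,0.5],[0,0,0,0,0,0,0.5],[0,0,0,0,0,0,0.5]]])

```text
time_s: 18.8
tool_pos: [0.4468, 0.2728, 0.0174]
tool_rot: [180.0, 0.1, -19.9]
force: [-0.4, -0.2, -0.4]
grip_width: 0.0382
grasp_force: 0.0
```

```bash
python3 rodm.py
```

```text
18.8 [0.4468 0.2728 0.0174] [ 1.800e+02  1.400e-01 -1.992e+01] [-0.4 -0.2 -0.4]
scene 0.04 13 [ 0.0506 -0.0003  0.0025] 0.058
scene 0.06 13 [ 0.0696 -0.0003  0.0017] 0.079
scene 0.08 14 [ 0.09   -0.0006  0.0011] 0.1
scene 0.1 13 [ 0.1082 -0.0003  0.0022] 0.119
scene 0.12 15 [ 0.1293 -0.0004  0.0014] 0.139
scene 0.14 4 [ 1.413e-01 -1.000e-04  1.300e-03] 0.143
top 0.04 20 [0.05   0.0004 0.0029] 0.059
top 0.06 22 [0.0703 0.0004 0.005 ] 0.08
top 0.08 21 [ 0.0903 -0.0004  0.0054] 0.099
top 0.1 20 [0.1103 0.0008 0.0038] 0.12
top 0.12 21 [0.1302 0.001  0.0036] 0.139
top 0.14 7 [ 0.1438 -0.0004  0.017 ] 0.147
```

Request:
jog_arm(motion=[[[0,0,-0.3,0,0,0,0.5],[0,0,-0.8,0,0,0,0.5],[0,0,-1,0,0,0,0.5]]])

```text
time_s: 19.2
tool_pos: [0.4486, 0.2741, 0.1212]
tool_rot: [-179.8, -0.1, -19.9]
force: [0.8, 0.3, 0.6]
grip_width: 0.0431
grasp_force: 0.0
```

Request:
jog_arm(motion=[[[0,0,-0.5,0,0,-0.236,0.5],[0,0,-1,0,0,-0.236,0.5],[0,0,-1,0,0,-0.236,0.5],[0,0,-1,0,0,-0.236,0.5],[0,0,-1,0,0,-0.236,0.5]]])

```text
time_s: 19.7
tool_pos: [0.4472, 0.2726, 0.2177]
tool_rot: [-179.9, 0.1, 22.9]
force: [-0.4, 0.4, -0.3]
grip_width: 0.0433
grasp_force: 0.0
```

Request:
jog_arm(motion=[[[0,0,-0.5,0,0,-0.236,1],[0,0,-1,0,0,-0.236,1],[0,0,-1,0,0,-0.236,1],[0,0,-1,0,0,-0.236,1],[0,0,-1,0,0,-0.236,1]]])

```text
time_s: 20.2
tool_pos: [0.4474, 0.2726, 0.3176]
tool_rot: [-179.9, 0.0, 65.4]
force: [0.6, 0.2, -0.1]
grip_width: 0.0116
grasp_force: 0.0
```

Request:
jog_arm(motion=[[[0,0,-0.4,0,0,-0.13,1],[0,0,-0.4,0,0,-0.13,1],[0,0,-0.4,0,0,-0.13,1],[0,0,-0.4,0,0,-0.13,1]]])

```text
time_s: 20.6
tool_pos: [0.4474, 0.2725, 0.3573]
tool_rot: [-179.9, -0.0, 88.5]
force: [0.8, 0.4, -0.0]
grip_width: 0.0005
grasp_force: 0.0
```

```bash
python3 meas.py 9
```

```text
{'time_s': 20.6, 'tool_pos': [0.447, 0.273, 0.357], 'tool_rot': [-179.859, -0.026, 88.46], 'force': [0.784, 0.389, -0.037], 'wrist_torque': [-0.037, -0.071, 0.009], 'qpos': [-3.043, 2.68, -32.165, 88.24, 1.321, 89.589, -36.732]}
pred tip evap [-0.1476  0.3893] 0.3508
scene h 0.0408 left-side pts 3 [[-0.042, 0.053, 0.228], [-0.041, 0.055, 0.229], [-0.04, 0.058, 0.23]]
  front-of-column pts 0 0
top h 0.0403 left-side pts 50 [[-0.042, 0.05, 0.217], [-0.03, 0.056, 0.225], [-0.014, 0.061, 0.234]]
  front-of-column pts 138 [[-0.046, 0.002, 0.244], [-0.034, 0.017, 0.279], [-0.022, 0.042, 0.283]]
```

View pics/scene9.png

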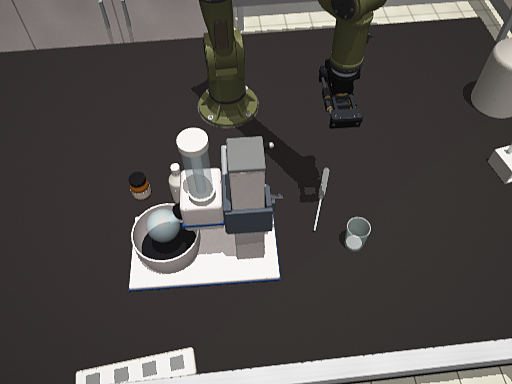

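Request:
jog_arm(motion=[[[-0.4,0.02,0,0,0,0,1],[-0.9,0.06,0,0,0,0,1],[-0.9,0.06,0,0,0,0,1]]])

```text
time_s: 21.0
tool_pos: [0.4525, 0.1748, 0.3567]
tool_rot: [-179.9, 0.2, 87.7]
force: [-0.3, -0.1, -0.0]
grip_width: 0.0
grasp_force: 0.0
```

Request:
jog_arm(motion=[[[-0.4,0.02,0,0,0,0,1],[-0.9,0.06,0,0,0,0,1],[-0.9,0.06,0,0,0,0,1]]])

```text
time_s: 21.3
tool_pos: [0.4553, 0.0847, 0.3567]
tool_rot: [-179.8, 0.2, 87.7]
force: [-0.3, 0.4, 0.7]
grip_width: 0.0002
grasp_force: 0.0
```

Request:
jog_arm(motion=[[[-0.3,0.04,0,0,0,0,1],[-0.46,0.06,0.2,0,0,0,1],[-0.46,0.06,0.42,0,0,0,1],[-0.46,0.06,0.42,0,0,0,1]]])

```text
time_s: 21.7
tool_pos: [0.4579, 0.0456, 0.3122]
tool_rot: [-179.5, -0.0, 88.3]
force: [-0.4, 0.4, -0.3]
grip_width: 0.0004
grasp_force: 0.0
```

Request:
jog_arm(motion=[[[0,0,0.03,0,0,0,1],[0,0,0.06,0,0,0,1],[0,0,0.09,0,0,0,1],[0,0,0.12,0,0,0,1],[0,0,0.15,0,0,0,1]]])

```text
time_s: 22.2
tool_pos: [0.4596, 0.0469, 0.3007]
tool_rot: [-179.9, -0.1, 88.5]
force: [-0.2, 0.9, 3.5]
grip_width: 0.0002
grasp_force: 2.4
```

Request:
jog_arm(motion=[[[0,0,0.03,0,0,0,1],[0,0,0.06,0,0,0,1],[0,0,0.09,0,0,0,1],[0,0,0.12,0,0,0,1],[0,0,0.15,0,0,0,1]]])

```text
time_s: 22.7
tool_pos: [0.4596, 0.0468, 0.2854]
tool_rot: [-179.9, -0.1, 88.5]
force: [-0.2, 2.2, 6.9]
grip_width: 0.0005
grasp_force: 3.1
```

Request:
jog_arm(motion=[[[0,0,0.03,0,0,0,1],[0,0,0.06,0,0,0,1],[0,0,0.09,0,0,0,1],[0,0,0.12,0,0,0,1],[0,0,0.14,0,0,0,1]]])

```text
time_s: 23.2
tool_pos: [0.4596, 0.0468, 0.2715]
tool_rot: [-179.9, -0.1, 88.5]
force: [0.5, 2.2, 7.3]
grip_width: 0.0008
grasp_force: 3.4
```

```bash
sed -i 's/(\.26,\.41))/(.25,.41))/;s/arange(\.26,/arange(.25,/' meas.py; python3 meas.py 10
```

```text
{'time_s': 23.2, 'tool_pos': [0.46, 0.047, 0.272], 'tool_rot': [-179.941, -0.079, 88.472], 'force': [0.518, 2.242, 7.32], 'wrist_torque': [0.505, 0.043, 0.01], 'qpos': [10.42, -4.946, -18.177, 104.762, -1.653, 79.988, -8.933]}
pred tip evap [-0.1287  0.1641] 0.2652
scene h 0.0013 left-side pts 54 [[-0.058, 0.051, 0.331], [-0.043, 0.055, 0.369], [-0.034, 0.059, 0.373]]
  front-of-column pts 0 0
top h 0.0005 left-side pts 38 [[-0.06, 0.052, 0.368], [-0.047, 0.054, 0.37], [-0.035, 0.057, 0.372]]
  front-of-column pts 279 [[-0.057, -0.013, 0.367], [-0.045, 0.016, 0.37], [-0.034, 0.043, 0.372]]
```

Request:
jog_arm(motion=[[[0,0,0.02,0,0,0,1],[0,0,0.03,0,0,0,1],[0,0,0.03,0,0,0,1],[0,0,0.03,0,0,0,1]]])

```text
time_s: 23.7
tool_pos: [0.4596, 0.0469, 0.2701]
tool_rot: [-180.0, -0.1, 88.5]
force: [-3.1, 2.1, 13.2]
grip_width: 0.0002
grasp_force: 6.8
```

Request:
jog_arm(motion=[[[0,0,0.02,0,0,0,1],[0,0,0.03,0,0,0,1],[0,0,0.03,0,0,0,1]]])

```text
time_s: 24.0
tool_pos: [0.4597, 0.0469, 0.2699]
tool_rot: [179.9, -0.0, 88.5]
force: [-8.2, 1.7, 26.8]
grip_width: 0.0006
grasp_force: 13.3
```

Hard on the stop (0.2 mm of motion, 27 N). Now release upward, move off left, and verify.

Request:
jog_arm(motion=[[[0,0,-0.05,0,0,0,1],[0,0,-0.3,0,0,0,1],[0,0,-0.7,0,0,0,1],[0,0,-1,0,0,0,1],[0,0,-1,0,0,0,1]]])

```text
time_s: 24.5
tool_pos: [0.4608, 0.0457, 0.3682]
tool_rot: [179.8, -0.0, 88.4]
force: [0.9, -0.3, -0.8]
grip_width: 0.0004
grasp_force: 0.0
```

Request:
jog_arm(motion=[[[0.5,0,0,0,0,0,1],[1,0,0,0,0,0,1],[1,0,0,0,0,0,1]]])

```text
time_s: 24.8
tool_pos: [0.4601, 0.1531, 0.3632]
tool_rot: [-179.7, -0.2, 89.1]
force: [0.2, -0.6, 0.6]
grip_width: 0.0004
grasp_force: 0.0
```

Request:
jog_arm(motion=[[[0.5,0,0,0,0,0,1],[1,0,0,0,0,0,1],[1,0,0,0,0,0,1],[1,0,0,0,0,0,1],[1,0,0,0,0,0,1]]])

```text
time_s: 25.3
tool_pos: [0.465, 0.2442, 0.3638]
tool_rot: [-179.7, 0.1, 88.3]
force: [-0.3, -1.0, -0.5]
grip_width: 0.0003
grasp_force: 0.0
```

```bash
python3 meas.py 11
```

```text
{'time_s': 25.3, 'tool_pos': [0.465, 0.244, 0.364], 'tool_rot': [-179.75, 0.087, 88.335], 'force': [-0.264, -0.99, -0.477], 'wrist_torque': [-0.031, -0.11, -0.018], 'qpos': [-0.83, 2.924, -30.859, 87.262, 1.435, 90.485, -33.316]}
pred tip evap [-0.1288  0.3614] 0.357
scene h -0.0003 left-side pts 0 0
  front-of-column pts 0 0
top h -0.0004 left-side pts 0 0
  front-of-column pts 125 [[-0.047, 0.003, 0.204], [-0.034, 0.017, 0.238], [-0.022, 0.041, 0.244]]
```

View pics/scene11.png

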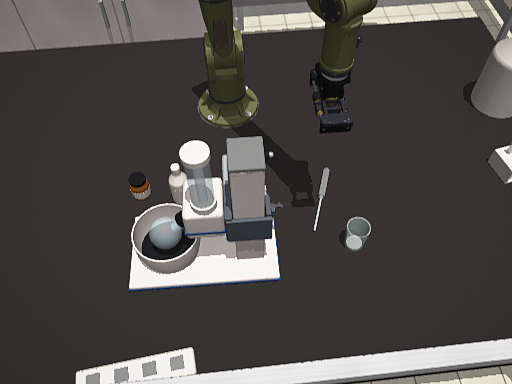

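The picture shows the head home (h ≈ 0) with the flask in the bath at (165,232). The catch is thrown back, the rod lies flat at (320,200), and the beaker, jar and bottle stand undisturbed.

```bash
python3 -c "
from cell import env
print(env.sign_off())"
```

```text
the job is handed in; nothing more can be done
None
```

The job is handed in at about 25 s of the 56 s allowed: the catch is thrown back and staying off the rack, the head is fully home with the flask in the bath, and the rod lies flat on the bench; my first flick failed because the rod turned in the grip, so I laid it down, gripped it again and flicked once more.

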